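# Ready a brass door-handle set over the assembly jig

### The arm

A 6-joint arm with a two-finger parallel gripper is mounted at the origin on the work surface. World frame = base frame: x ahead of the robot, y to its left, z up, the work surface at z = 0. Lengths are in m, angles in rad, forces in N, time in s.
With the tool pointing down it reaches from about 0.275 to 0.825 m from the base axis. Payload 5.2 kg.
Tool frame: the origin (TCP) lies on the centre line of the jaws, within the pads' length; the fingertips stand 11 mm ahead of it and the grasp point (between the pads) lies 8 mm behind it; z points along the fingers, y is the line along which they close (so a half turn about z gives the same grasp; the last joint's range is limited). The gripper opens to 93 mm and grips with 3 to 60 N. Pads are 15 mm wide; open, the fingers measure 128 mm over their backs; the gripper's body (75 mm by 188 mm) begins 65 mm behind the grasp point.
Start: joints at [0.944, 0.259, 1.535, -0, 1.348, -0.203], TCP at [0.226, 0.501, 0.23] pointing down, gripper open.
Joint ranges: [-3.14, 3.14], [-0.91, 2.08], [0.19, 2.58], [-1.22, 4.36], [0.22, 2.71], [-3.12, 3.12]. Speed limits (rad/s): [2.57, 2.57, 3.14, 3.14, 3.14, 3.14].

### API

Orientations are given as a unit quaternion [w, x, y, z].
In Python, from station import ctrl, viewer, ticket gives the robot as it stands. The module is installed in compiled form; this text tells all that it offers.
- The arm moves only by the tool carry_out, never from a script. Its argument "moves" is a list of rows, each an object of numbers: "gripper": the gripper's target within -1 to 1 (shut at 1, half-way at 0, fully open at -1); "dx", "dy", "dz": the shift along the tool's x, y, z in m; "twist": the turn about the tool's z in degrees. A call has exactly 8 rows; each row shifts and turns the commanded pose from where the row before left it, along the tool's axes as they then stand; what a row does not reach is not made up. A row lasts 1/10 s, in which the tool goes at most 50 mm and 8.59 degrees, less where a joint would pass 70% of its speed; a pose out of reach is approached as far as the arm can. A call is refused whole if a number of a shift passes 0.05 or a number of a turn 8.59, either way. A call with a gripper value outside its range is refused whole. The fingers move at their own pace and stop on an object; the grip force is fixed at half the most. Time passes only in rows, so rows that do not move let the fingers close, or fill a call up. It gives the time, the measured TCP pose, the force, the opening and the grip force at its end, in the units of the state.
- ctrl.get_state(): the state, without advancing time (a new reading comes with each control period).
- viewer.get_image(name): name is "scene" or "side" or "wrist"; returns (picture, depth): 420x560x3 uint8, blue, green, red; 420x560 float32, m along the optical axis (not along the pixel's ray), 0 where there is no reading.
- viewer.camera_model(name): a dict with "fx", "fy", "cx", "cy" (pixels), "R" (3x3) and "t" (3): a world point X has camera coordinates R X + t. Camera axes: x right, y down, z forward; pixel columns grow to the right and rows downward; lengths in m; the calibration is good to about 2 mm. A picture is of the moment at which its call begins: read the wrist's pose just before it. camera_model takes no time and is no camera call; for the wrist camera it gives the pose at the moment of the call.
- ticket.finish_job(): hands the job in; it is judged then, once.
The state is a dict: "time_s": time; "joint_positions": joint angles; "qd": joint speeds; "joint_efforts": joint torques, N m; "tool_pos": TCP position; "orientation": TCP orientation; "wrist_force": force on the tool from outside, world axes, zero at the start; "wrist_torque": the same for the moment, N m; "grip_width": opening from 0.0 (shut) to 1.0 (fully open); "finger_force": force on a finger pad.
Only numpy, scipy, OpenCV 4.12 (cv2) and the standard library are available. Lean on these libraries where they do the work, as an engineer would, in place of code of your own. Each camera call takes 0.05 s, during which the arm holds its last target. There are 200 camera calls.

### The job

Make up the brass door-handle set: slip the brass rose (the ring) over the jig's spindle so that it lies flat on the jig, and let go of it. Then pick up the brass lever by its balance point and hold it still and level, hub straight above the spindle and about 2 cm clear of the spindle's tip, with the lever's bent end above the jig's rubber rest. Finish while still holding it there, touching nothing else, and leave the black set, the padlock and the oil bottle where they are.

Things in the scene. Friction and masses are not known exactly. Their poses are not given: they have to be found in the camera images.
- brass_lever: Brass door lever. Origin: centre of hub's underside; z up, +x from hub along the grip bar. Hub: dia. 32 mm to z=12 mm, neck dia. 24 to z=52. Bar 18 mm wide (y), z=38 to 52, from the neck to x=124; its last 14 mm bend down to z=0, so it stands on hub and end. 300 to 600 g, hub-heavy: gripped off the balance point it can sag.
- brass_lever_balance (a point): Balance point of the brass lever: in the middle of the grip bar's section (z=45 mm), 38 mm from the hub's axis towards the end. The mass centre lies straight below it. Grip the bar here across its 18 mm width.
- brass_lever_end (a point): Underside of the brass lever's bent end, 117 mm from the hub's axis, level with the hub's underside.
- brass_rose: Brass rose: flat ring, outer diameter 54 mm, bore 22 mm, 10 mm thick, 90 g, lying flat on the table at the start. Origin: centre of its underside, z up.
- jig: Assembly jig fixed to the bench: blue block, 30 mm high. Origin on the bench straight under the spindle; +z up, +x towards the rubber rest. Block: x=-50 to 140 mm, y=-45 to 45 mm. On top, round the spindle, a steel boss of dia. 18 mm, z=30 to 36 mm, over which a rose's bore fits; a seated rose has its underside at z=30 mm.
- spindle_tip (a point): Tip of the jig's upright steel spindle, 8 mm square, 70 mm above the bench (40 mm above the block's top).
- rest_top (a point): Centre of the top of the jig's black rubber rest pad (26 x 34 mm), 117 mm along the jig's +x from the spindle, 40 mm above the bench.
- black_lever: Black door lever. Origin: centre of hub's underside; z up, +x from hub along the grip bar. Hub: dia. 32 mm to z=12 mm, neck dia. 24 to z=52. Bar 18 mm wide (y), z=38 to 52, from the neck to x=124; its last 14 mm bend down to z=0, so it stands on hub and end. Same shape as the brass one. Leave alone.
- black_rose: Black rose: flat ring, outer diameter 54 mm, bore 22 mm, 10 mm thick, 90 g, lying flat on the table at the start. Origin: centre of its underside, z up. Leave alone.
- padlock: Red padlock lying flat, body 42 x 45 x 20 mm, steel shackle towards +x. Origin: centre of the underside of its body. Leave alone.
- oil: White oil bottle with red cap, diameter 44 mm, 110 mm tall. Origin: centre of its underside. Leave alone.
Mind the look-alikes: they are no part of the job. Of the things that look like the brass_rose, the largest one is meant. Several things look just like the brass_lever: the one meant starts nearest to the robot's base.

How it is judged:
On the way:
1. the brass rose lies flat on the jig round the spindle, released, while the brass lever still stands on the bench (horizontal distance between brass_rose and spindle_tip below 0.005 m and z of brass_rose in the frame of jig between 0.026 and 0.034 m and angle between brass_rose's own z axis and vertical below 0.12 rad and contact force between the fingers and brass_rose below 0.3 N and height (world z) of brass_lever below 0.01 m), for 0.2 s.
At the end, for the whole second after the job is handed in: Brass rose flat on the jig, centred within 5 mm, released. Gripper holds the brass lever within 15 mm of its balance point, still, level within 5 degrees, hub within 10 mm of the spindle axis and 8 to 35 mm above its tip, end within 18 mm of the rest centre (plan view); nothing else touched (horizontal distance between brass_rose and spindle_tip below 0.005 m and z of brass_rose in the frame of jig between 0.026 and 0.034 m and angle between brass_rose's own z axis and vertical below 0.12 rad and contact force between each of the fingers, brass_lever and brass_rose below 0.3 N and contact force between the fingers and brass_lever above 1.5 N and contact force between each of brass_lever, the arm, the fingers and jig below 0.3 N and horizontal distance between brass_lever and spindle_tip below 0.01 m and z of brass_lever in the frame of spindle_tip between 0.008 and 0.035 m and horizontal distance between brass_lever_end and rest_top below 0.018 m and angle between brass_lever's own z axis and vertical below 0.09 rad and x of the grasp point in the frame of brass_lever between 0.023 and 0.053 m and linear speed of brass_lever below 0.03 m/s and angular speed of brass_lever below 0.2 rad/s); the arm keeps its last pose, push and grip.
It fails at once if the black lever is moved more than 25 mm or tipped (distance of black_lever from where it was at the start of the episode above 0.025 m or angle between black_lever's own z axis and vertical above 0.35 rad).
It fails at once if the black rose is moved more than 25 mm or tipped (distance of black_rose from where it was at the start of the episode above 0.025 m or angle between black_rose's own z axis and vertical above 0.35 rad).
It fails at once if the padlock is moved more than 25 mm or tipped (distance of padlock from where it was at the start of the episode above 0.025 m or angle between padlock's own z axis and vertical above 0.35 rad).
It fails at once if the oil bottle is moved more than 25 mm or tipped (distance of oil from where it was at the start of the episode above 0.025 m or angle between oil's own z axis and vertical above 0.35 rad).
It also fails if it takes over 64 s, if anything falls off the work surface, if the arm or the gripper's body presses on something with over 40 N, if the wrist force passes 120 N, or if a joint passes its speed limit or range.

## Working session

There is one attempt and no reset: what is moved stays moved. The work goes in short steps, Python scripts to look and compute and a tool call to move; the robot and the scene stay as the last step left them, time stands still between calls to the robot, and variables do not carry over. Pictures are saved under pics/ and viewed, at most 10 in all, crops included, and the job is handed in when it is done.

Besides the shell and the picture viewer there is one more tool, called as a command line: name --argument value ..., lists and objects as JSON in quotes. carry_out: Moves the arm, as the interface text tells. Its arguments: {"type":"object","properties":{"moves":{"type":"array","items":{"type":"object","properties":{"gripper":{"type":"number"},"dx":{"type":"number"},"dy":{"type":"number"},"dz":{"type":"number"},"twist":{"type":"number"}}}}},"required":["moves"]}

```bash
mkdir -p pics; cat > h.py <<'E'
import numpy as np,cv2
from station import ctrl,viewer,ticket
def snap(n,f):
    m=viewer.camera_model(n); p,d=viewer.get_image(n)
    cv2.imwrite(f'pics/{f}.png',p); np.savez(f'{f}.npz',p=p,d=d,**{k:np.array(v) for k,v in m.items()})
def load(f): return np.load(f'{f}.npz')
def at_z(c,u,v,z):
    R,t=c['R'],c['t']; r=R.T@np.array([(u-c['cx'])/c['fx'],(v-c['cy'])/c['fy'],1]); o=-R.T@t
    return o+r*(z-o[2])/r[2]
def cloud(c):
    d=c['d']; v,u=np.indices(d.shape); P=np.stack([(u-c['cx'])/c['fx']*d,(v-c['cy'])/c['fy']*d,d],-1)
    W=(P-c['t'])@c['R']; W[d==0]=np.nan; return W
def proj(c,X):
    q=c['R']@np.array(X)+c['t']; return q[0]/q[2]*c['fx']+c['cx'],q[1]/q[2]*c['fy']+c['cy']
E
python3 - <<'E'
from h import *
s=ctrl.get_state(); print(s)
for n in('scene','side','wrist'): snap(n,n+'0'); c=load(n+'0'); print(n,(-c['R'].T@c['t']).round(3),c['R'][2].round(2))
E
```

```text
{'time_s': 0.0, 'joint_positions': array([ 9.44198170e-01,  2.59346137e-01,  1.53607868e+00, -3.34164617e-05,
        1.34798265e+00, -2.02775017e-01]), 'qd': array([-3.07356228e-05,  9.70076812e-04, -1.11863474e-03,  7.70982063e-04,
       -1.17120582e-03, -1.20353430e-03]), 'joint_efforts': array([ 1.48142403e-04, -4.37308288e+01, -2.84007257e+01,  7.20800855e-02,
        4.11301141e-02, -1.10742458e-04]), 'tool_pos': array([0.22584973, 0.50091491, 0.22881776]), 'orientation': array([-3.50685767e-04,  2.10325382e-01,  9.77631019e-01, -8.37060837e-04]), 'wrist_force': array([-0.26000991, -0.0601427 , -0.21231159]), 'wrist_torque': array([ 0.00315839,  0.00476904, -0.02004843]), 'finger_force': 0.0, 'grip_width': 0.9946842829158324}
scene [ 1.09  -0.067  0.975] [-0.52  0.04 -0.85]
side [0.416 0.807 0.734] [ 0.1  -0.78 -0.62]
wrist [0.15  0.536 0.384] [ 0.27 -0.12 -0.96]
```

View pics/scene0.png

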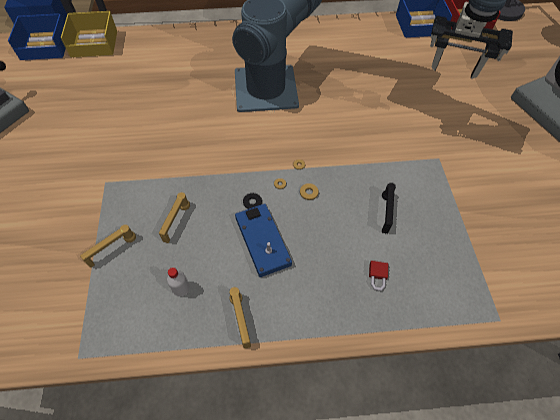

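View pics/side0.png

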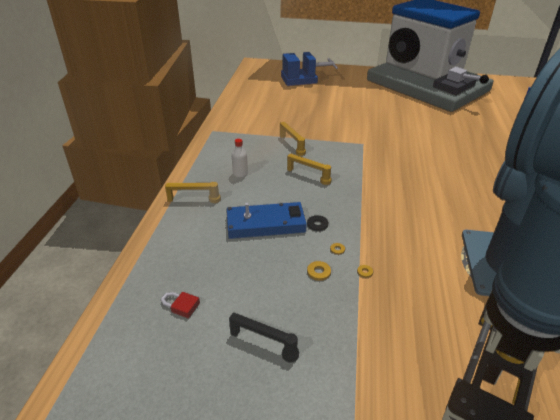

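Scene image: the brass rings are at (309,191) large, (280,184) and (299,164). The brass levers are at (175,217), (108,246) and (241,317). The largest ring, (309,191), should be the rose. The lever at (175,217) looks nearest to the base at about (267,90). I'll confirm both in an enlarged crop and by measurement.

```bash
python3 - <<'E'
from h import *
c=load('scene0'); p=c['p']; cv2.imwrite('pics/crop1.png',cv2.resize(p[150:350,70:336],None,fx=3,fy=3,interpolation=cv2.INTER_CUBIC))
for n in('scene0','side0'):
    c=load(n); W=cloud(c); hsv=cv2.cvtColor(c['p'],cv2.COLOR_BGR2HSV)
    m=((hsv[...,0]>14)&(hsv[...,0]<30)&(hsv[...,1]>130)&(np.nan_to_num(W[...,2])>0.004)&(np.nan_to_num(W[...,2])<.08)).astype(np.uint8)
    m[(W[...,0]<.25)|(W[...,0]>.9)]=0
    k,l,st,ce=cv2.connectedComponentsWithStats(m)
    for i in range(1,k):
        if st[i,4]>25:
            q=W[l==i]; print(n,ce[i].round(),st[i],'mean',q.mean(0).round(3),'min',q.min(0).round(3),'max',q.max(0).round(3))
E
```

```text
scene0 [299. 164.] [293 160  12   9  57] mean [0.34  0.073 0.007] min [0.324 0.056 0.004] max [0.357 0.089 0.013]
scene0 [280. 183.] [274 179  12   9  55] mean [0.403 0.009 0.006] min [ 0.389 -0.007  0.004] max [0.418 0.025 0.01 ]
scene0 [309. 191.] [300 184  18  15 176] mean [0.442 0.089 0.009] min [0.416 0.064 0.004] max [0.465 0.114 0.014]
scene0 [173. 215.] [159 193  31  50 430] mean [ 0.507 -0.285  0.043] min [ 0.443 -0.319  0.004] max [ 0.57  -0.251  0.055]
scene0 [108. 243.] [ 81 225  55  42 507] mean [ 0.577 -0.448  0.043] min [ 0.532 -0.507  0.004] max [ 0.622 -0.394  0.056]
scene0 [240. 316.] [230 288  21  60 483] mean [ 0.797 -0.122  0.048] min [ 0.73  -0.145  0.004] max [ 0.86  -0.103  0.056]
side0 [303. 154.] [280 122  51  62 705] mean [ 0.527 -0.345  0.039] min [ 0.438 -0.508  0.004] max [ 0.619 -0.245  0.056]
side0 [185. 187.] [165 182  52  20 369] mean [ 0.808 -0.113  0.044] min [ 0.729 -0.141  0.004] max [ 0.859 -0.098  0.055]
side0 [337. 248.] [331 243  14  11  91] mean [0.401 0.012 0.006] min [ 0.385 -0.006  0.004] max [0.416 0.029 0.009]
side0 [319. 270.] [307 261  24  19 298] mean [0.438 0.094 0.009] min [0.413 0.064 0.004] max [0.464 0.119 0.012]
side0 [365. 270.] [358 265  15  12 121] mean [0.336 0.076 0.006] min [0.32  0.058 0.004] max [0.352 0.093 0.009]
```

View pics/crop1.png

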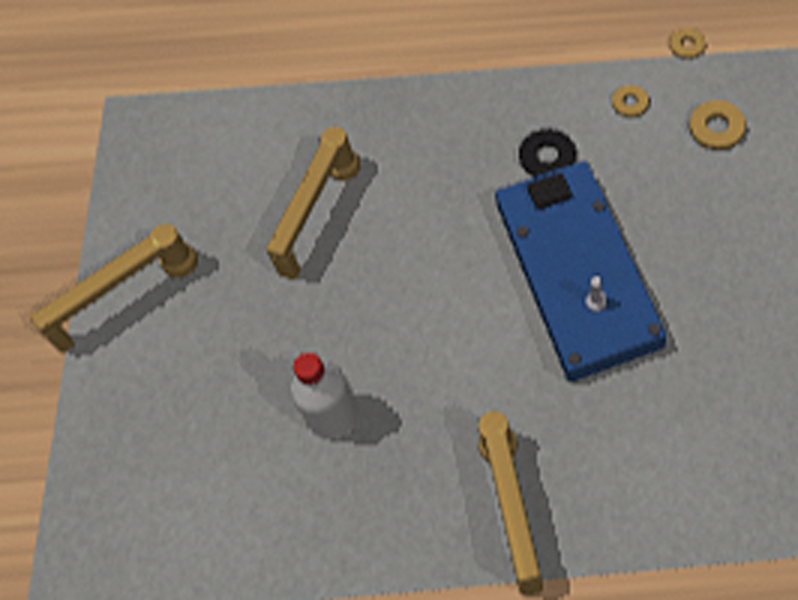

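The crop confirms both. The large ring is at crop (718,125), which spans about 50 mm, and the other two are about 33 mm. The lever is the one with its hub at crop (342,150): its centroid is about 0.58 m from the base, against 0.73 m and 0.81 m for the other two. Spindle at scene px (269,248), rest at (253,213).

```bash
python3 - <<'E'
from h import *
for n in('scene0','side0'):
    c=load(n); W=cloud(c); hsv=cv2.cvtColor(c['p'],cv2.COLOR_BGR2HSV); Z=np.nan_to_num(W[...,2]);p=c['p'].astype(int)
    m=(hsv[...,0]>100)&(hsv[...,0]<125)&(hsv[...,1]>120)&(Z>.024)&(Z<.036)&(W[...,0]>.35)&(W[...,0]<.8)&(abs(W[...,1])<.3)
    r=cv2.minAreaRect(W[m][:,:2].astype(np.float32)*1000); print(n,'jig top',r, np.median(W[m][:,2]))
    cen=np.array(r[0])/1000
    near=(np.hypot(W[...,0]-cen[0],W[...,1]-cen[1])<.1)
    s=near&(Z>.045)&(Z<.075); print('spindle',W[s].mean(0).round(4),W[s].max(0).round(4),s.sum())
    k=near&(Z>.036)&(Z<.044)&(p.max(2)<60); print('rest',W[k].mean(0).round(4),k.sum())
    # lever bar
    lv=(hsv[...,0]>12)&(hsv[...,0]<32)&(hsv[...,1]>100)&(Z>.047)&(Z<.058)&(W[...,0]>.4)&(W[...,0]<.6)&(W[...,1]>-.37)&(W[...,1]<-.2)
    q=W[lv][:,:2].astype(np.float32)*1000; print('lever top',cv2.minAreaRect(q),q[q[:,0].argmin()],q[q[:,0].argmax()],np.median(W[lv][:,2]))
    print('black rose/lever check')
E
```

```text
scene0 jig top ((586.1387939453125, -54.67559814453125), (190.09091186523438, 89.1849365234375), 16.33268928527832) 0.02924241625678725
spindle [ 0.6299 -0.0414  0.062 ] [ 0.6329 -0.0372  0.0723] 25
rest [ 0.5179 -0.0746  0.0394] 94
lever top ((504.98663330078125, -288.6429138183594), (22.854284286499023, 132.9996795654297), 65.69827270507812) [ 442.55386 -268.6386 ] [ 570.2967 -305.5958] 0.051334152199948364
black rose/lever check
side0 jig top ((583.986572265625, -50.81103515625), (187.46762084960938, 93.61388397216797), 16.238317489624023) 0.02901811351458032
spindle [ 0.627  -0.0372  0.0592] [ 0.6318 -0.0331  0.0706] 37
rest [ 0.5153 -0.0699  0.039 ] 86
lever top ((503.69189453125, -284.0425109863281), (27.295757293701172, 134.80636596679688), 68.11273193359375) [ 441.13144 -258.95523] [ 565.1563  -307.44064] 0.050672652526763846
black rose/lever check
```

carry_out --moves '[{"dx": -0.0225, "dy": -0.018, "dz": 0.004, "gripper": -1}, {"dx": -0.0225, "dy": -0.018, "dz": 0.004, "gripper": -1}, {"dx": -0.0225, "dy": -0.018, "dz": 0.004, "gripper": -1}, {"dx": -0.0225, "dy": -0.018, "dz": 0.004, "gripper": -1}, {"dx": -0.0225, "dy": -0.018, "dz": 0.004, "gripper": -1}, {"dx": -0.0225, "dy": -0.018, "dz": 0.004, "gripper": -1}, {"dx": -0.0225, "dy": -0.018, "dz": 0.004, "gripper": -1}, {"dx": -0.0225, "dy": -0.018, "dz": 0.004, "gripper": -1}]'

```text
invalid input
```

carry_out --moves '[{"dx": -0.0225, "dy": -0.018, "dz": 0.004, "gripper": -1}, {"dx": -0.0225, "dy": -0.018, "dz": 0.004, "gripper": -1}, {"dx": -0.0225, "dy": -0.018, "dz": 0.004, "gripper": -1}, {"dx": -0.0225, "dy": -0.018, "dz": 0.004, "gripper": -1}, {"dx": -0.0225, "dy": -0.018, "dz": 0.004, "gripper": -1}, {"dx": -0.0225, "dy": -0.018, "dz": 0.004, "gripper": -1}, {"dx": -0.0225, "dy": -0.018, "dz": 0.004, "gripper": -1}, {"gripper": -1}]'

```text
invalid input
```

```bash
cat >> h.py <<'E'
from scipy.spatial.transform import Rotation
from scipy.optimize import least_squares
def tool(s):
    w,x,y,z=s['orientation']; return Rotation.from_quat([x,y,z,w]).as_matrix()
def togo(s,X): return tool(s).T@(np.array(X)-s['tool_pos'])
def brass(c):
    h=cv2.cvtColor(c['p'],cv2.COLOR_BGR2HSV); return (h[...,0]>12)&(h[...,0]<32)&(h[...,1]>110)
def circ(q):
    # circle fit to the outer hull
    f=lambda a:np.hypot(q[:,0]-a[0],q[:,1]-a[1])-a[2]
    return least_squares(f,[*q.mean(0),.027],loss='soft_l1',f_scale=.001).x
E
python3 - <<'E'
from h import *
s=ctrl.get_state(); snap('wrist','w1'); c=load('w1'); W=cloud(c)
Z=np.nan_to_num(W[...,2]); m=brass(c)&(np.hypot(W[...,0]-.44,W[...,1]-.0915)<.04)&(Z>.006)&(Z<.016)
q=W[m]; h=cv2.convexHull(q[:,:2].astype(np.float32))[:,0]; a=circ(h)
print(s['time_s'],s['tool_pos'],np.median(q[:,2]),m.sum(),'rose',a, togo(s,[a[0],a[1],.013]))
i=circ(q[np.hypot(q[:,0]-a[0],q[:,1]-a[1])<.0135][:,:2]);print('inner',i)
E
```

```text
Traceback (most recent call last):
TypeError: 'NoneType' object is not subscriptable
```

View pics/w1.png

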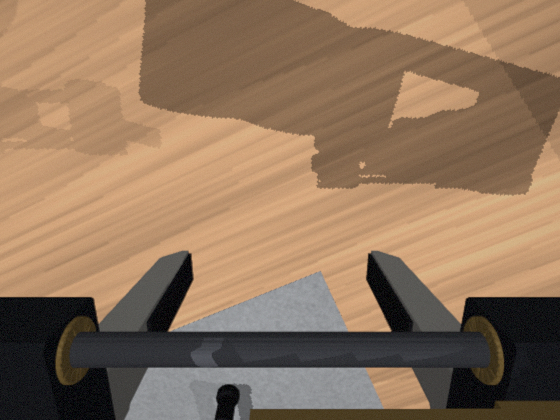

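The moves were refused, so the arm has not moved: the picture shows only the fingers at (180,260) and (375,260) over bare bench. I'll resend with every field filled in.

carry_out --moves '[{"dx": -0.0225, "dy": -0.018, "dz": 0.004, "twist": 0, "gripper": -1}, {"dx": -0.0225, "dy": -0.018, "dz": 0.004, "twist": 0, "gripper": -1}, {"dx": -0.0225, "dy": -0.018, "dz": 0.004, "twist": 0, "gripper": -1}, {"dx": -0.0225, "dy": -0.018, "dz": 0.004, "twist": 0, "gripper": -1}, {"dx": -0.0225, "dy": -0.018, "dz": 0.004, "twist": 0, "gripper": -1}, {"dx": -0.0225, "dy": -0.018, "dz": 0.004, "twist": 0, "gripper": -1}, {"dx": -0.0225, "dy": -0.018, "dz": 0.004, "twist": 0, "gripper": -1}, {"dx": -0.0225, "dy": -0.018, "dz": 0.004, "twist": 0, "gripper": -1}]'

```text
time_s: 1.0
tool_pos: [0.3313, 0.295, 0.1975]
orientation: [0.0, 0.21, 0.978, -0.0]
wrist_force: [-0.1, 0.7, -0.5]
grip_width: 1.001
finger_force: 0.0
```

carry_out --moves '[{"dx": -0.026, "dy": -0.02, "dz": 0.004, "twist": 0, "gripper": -1}, {"dx": -0.026, "dy": -0.02, "dz": 0.004, "twist": 0, "gripper": -1}, {"dx": -0.026, "dy": -0.02, "dz": 0.004, "twist": 0, "gripper": -1}, {"dx": -0.026, "dy": -0.02, "dz": 0.004, "twist": 0, "gripper": -1}, {"dx": -0.026, "dy": -0.02, "dz": 0.004, "twist": 0, "gripper": -1}, {"dx": -0.026, "dy": -0.02, "dz": 0.004, "twist": 0, "gripper": -1}, {"dx": -0.026, "dy": -0.02, "dz": 0.004, "twist": 0, "gripper": -1}, {"dx": 0, "dy": 0, "dz": 0, "twist": 0, "gripper": -1}]'

```text
time_s: 1.8
tool_pos: [0.4409, 0.0907, 0.1692]
orientation: [0.0, 0.212, 0.977, -0.001]
wrist_force: [-0.4, 0.8, -0.1]
grip_width: 1.0
finger_force: 0.0
```

```bash
cat > rose.py <<'E'
from h import *
s=ctrl.get_state(); snap('wrist','w2'); c=load('w2'); W=cloud(c)
Z=np.nan_to_num(W[...,2]); m=brass(c)&(np.hypot(W[...,0]-.44,W[...,1]-.0915)<.04)&(Z>.006)&(Z<.016)
q=W[m]; print(s['time_s'],s['tool_pos'],m.sum())
h=cv2.convexHull(q[:,:2].astype(np.float32))[:,0]; a=circ(h)
print(np.median(q[:,2]),'rose',a, togo(s,[a[0],a[1],.013]))
E
python3 rose.py
```

```text
1.8 [0.44093388 0.09070951 0.16922523] 1909
0.00972688187489441 rose [0.4381866  0.09250606 0.02593731] [0.00335573 0.0006348  0.15622239]
```

View pics/w2.png

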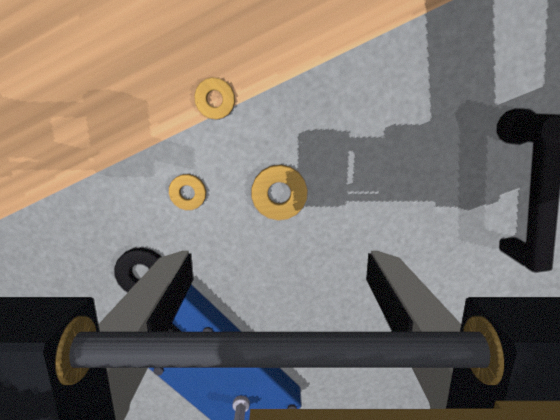

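The rose is at (279,192), centred between the fingers at (185,255) and (370,255). Its height of 9.7 mm and radius of 26 mm fit, so I'll descend.

carry_out --moves '[{"dx": 0.0033, "dy": 0.0006, "dz": 0.03, "twist": 0, "gripper": -1}, {"dx": 0, "dy": 0, "dz": 0.03, "twist": 0, "gripper": -1}, {"dx": 0, "dy": 0, "dz": 0.03, "twist": 0, "gripper": -1}, {"dx": 0, "dy": 0, "dz": 0.03, "twist": 0, "gripper": -1}, {"dx": 0, "dy": 0, "dz": 0.02, "twist": 0, "gripper": -1}, {"dx": 0, "dy": 0, "dz": 0.01, "twist": 0, "gripper": -1}, {"dx": 0, "dy": 0, "dz": 0.005, "twist": 0, "gripper": -1}, {"dx": 0, "dy": 0, "dz": 0.001, "twist": 0, "gripper": -1}]'

```text
time_s: 2.65
tool_pos: [0.4366, 0.096, 0.0138]
orientation: [0.0, 0.21, 0.978, 0.0]
wrist_force: [0.3, -0.1, 0.0]
grip_width: 0.999
finger_force: 0.0
```

carry_out --moves '[{"dx": 0, "dy": 0, "dz": 0, "twist": 0, "gripper": 1}, {"dx": 0, "dy": 0, "dz": 0, "twist": 0, "gripper": 1}, {"dx": 0, "dy": 0, "dz": 0, "twist": 0, "gripper": 1}, {"dx": 0, "dy": 0, "dz": 0, "twist": 0, "gripper": 1}, {"dx": 0, "dy": 0, "dz": 0, "twist": 0, "gripper": 1}, {"dx": 0, "dy": 0, "dz": 0, "twist": 0, "gripper": 1}, {"dx": 0, "dy": 0, "dz": 0, "twist": 0, "gripper": 1}, {"dx": 0, "dy": 0, "dz": 0, "twist": 0, "gripper": 1}]'

```text
time_s: 3.45
tool_pos: [0.4366, 0.0954, 0.0138]
orientation: [0.0, 0.21, 0.978, -0.0]
wrist_force: [-0.4, -1.5, 3.9]
grip_width: 0.565
finger_force: 29.8
```

carry_out --moves '[{"dx": 0, "dy": 0, "dz": -0.015, "twist": 0, "gripper": 1}, {"dx": 0, "dy": 0, "dz": -0.03, "twist": 0, "gripper": 1}, {"dx": 0, "dy": 0, "dz": -0.03, "twist": 0, "gripper": 1}, {"dx": 0, "dy": 0, "dz": -0.03, "twist": 0, "gripper": 1}, {"dx": -0.02, "dy": -0.004, "dz": -0.015, "twist": 0, "gripper": 1}, {"dx": -0.025, "dy": -0.005, "dz": 0, "twist": 0, "gripper": 1}, {"dx": -0.025, "dy": -0.005, "dz": 0, "twist": 0, "gripper": 1}, {"dx": -0.025, "dy": -0.005, "dz": 0, "twist": 0, "gripper": 1}]'

```text
time_s: 4.25
tool_pos: [0.516, 0.0388, 0.1336]
orientation: [0.0, 0.21, 0.978, 0.0]
wrist_force: [0.1, 1.9, -1.3]
grip_width: 0.564
finger_force: 29.8
```

carry_out --moves '[{"dx": -0.025, "dy": -0.005, "dz": 0, "twist": 0, "gripper": 1}, {"dx": -0.025, "dy": -0.005, "dz": 0, "twist": 0, "gripper": 1}, {"dx": -0.025, "dy": -0.005, "dz": 0, "twist": 0, "gripper": 1}, {"dx": -0.025, "dy": -0.005, "dz": 0, "twist": 0, "gripper": 1}, {"dx": -0.025, "dy": -0.005, "dz": 0, "twist": 0, "gripper": 1}, {"dx": -0.01, "dy": 0, "dz": 0, "twist": 0, "gripper": 1}, {"dx": 0, "dy": 0, "dz": 0, "twist": 0, "gripper": 1}, {"dx": 0, "dy": 0, "dz": 0, "twist": 0, "gripper": 1}]'

```text
time_s: 5.05
tool_pos: [0.6271, -0.0384, 0.133]
orientation: [-0.001, 0.21, 0.978, 0.0]
wrist_force: [-0.0, -0.3, -0.6]
grip_width: 0.563
finger_force: 29.8
```

```bash
python3 - <<'E'
from h import *
s=ctrl.get_state(); print(s['time_s'],s['tool_pos'],s['grip_width'],s['finger_force'])
snap('wrist','w3'); snap('scene','s3'); snap('side','d3')
o=np.zeros((600,800,3),np.uint8)
c=load('w3'); o[:300,:400]=cv2.resize(c['p'],(400,300))
for k,n in enumerate(('s3','d3')):
    c=load(n); u,v=map(int,proj(c,[.628,-.04,.07])); a=c['p'][v-37:v+38,u-50:u+50]; o[(300*k):300*k+300,400:800]=cv2.resize(a,(400,300),interpolation=cv2.INTER_CUBIC); print(n,u,v)
c=load('w3'); u,v=map(int,proj(c,s['tool_pos'])); print('tcp',u,v,'tip',proj(c,[.628,-.04,.07]))
v=min(v,345);o[300:,:400]=cv2.resize(c['p'][v-75:v+75,u-100:u+100],(400,300)); cv2.imwrite('pics/m3.png',o)
E
```

```text
5.05 [ 0.62709293 -0.0383636   0.13302296] 0.5628288400604694 29.771329443901777
s3 268 242
d3 246 203
tcp 277 278 tip (np.float64(276.0875145411753), np.float64(235.40837854918217))
```

View pics/m3.png

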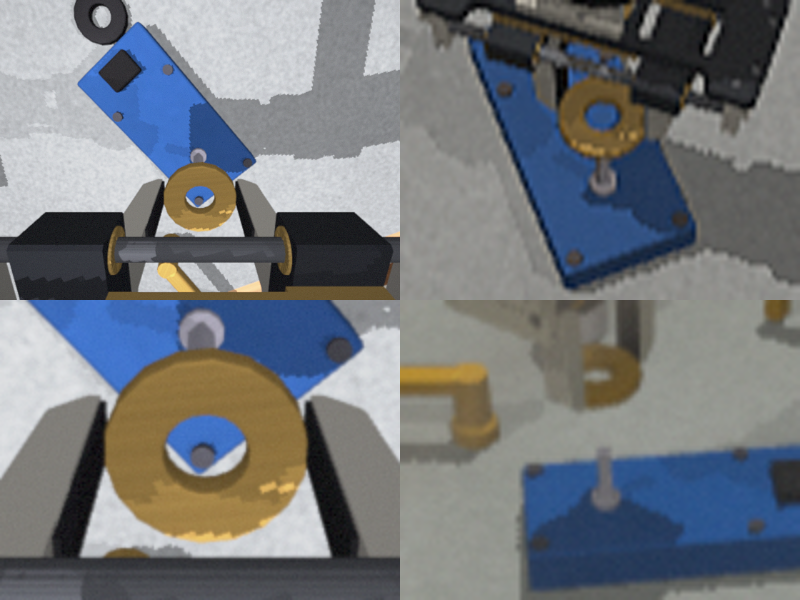

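The ring is held flat: in the wrist crop it is centred at about (205,445), with the boss just beyond it at (202,330). The spindle itself is hidden behind the ring, so I'll shift 40 mm outward to measure ring and spindle in the same wrist view.

carry_out --moves '[{"dx": -0.02, "dy": 0, "dz": 0, "twist": 0, "gripper": 1}, {"dx": -0.02, "dy": 0, "dz": 0, "twist": 0, "gripper": 1}, {"dx": 0, "dy": 0, "dz": 0, "twist": 0, "gripper": 1}, {"dx": 0, "dy": 0, "dz": 0, "twist": 0, "gripper": 1}, {"dx": 0, "dy": 0, "dz": 0, "twist": 0, "gripper": 1}, {"dx": 0, "dy": 0, "dz": 0, "twist": 0, "gripper": 1}, {"dx": 0, "dy": 0, "dz": 0, "twist": 0, "gripper": 1}, {"dx": 0, "dy": 0, "dz": 0, "twist": 0, "gripper": 1}]'

```text
time_s: 6.0
tool_pos: [0.6644, -0.0554, 0.1338]
orientation: [0.0, 0.21, 0.978, 0.0]
wrist_force: [-0.1, 0.6, -0.4]
grip_width: 0.565
finger_force: 29.8
```

```bash
python3 - <<'E'
from h import *
s=ctrl.get_state(); snap('wrist','w4'); c=load('w4'); W=cloud(c); Z=np.nan_to_num(W[...,2]); T=s['tool_pos']
m=brass(c)&(np.hypot(W[...,0]-T[0],W[...,1]-T[1])<.04)&(abs(Z-T[2])<.02)
q=W[m]; top=q[q[:,2]>np.median(q[:,2])-.003]; h=cv2.convexHull(top[:,:2].astype(np.float32))[:,0]; a=circ(h)
A=np.c_[top[:,:2],np.ones(len(top))]; pl=np.linalg.lstsq(A,top[:,2],rcond=None)[0]
inn=top[np.hypot(*(top[:,:2]-a[:2]).T)<.0125]; b=least_squares(lambda p:np.hypot(inn[:,0]-p[0],inn[:,1]-p[1])-p[2],[a[0],a[1],.011]).x
print('T',T,'ring',a,b,'top z',np.median(top[:,2]),'slope',pl[:2])
n=np.hypot(W[...,0]-.628,W[...,1]+.04)<.02
for lo,hi in((.0335,.040),(.045,.066),(.066,.076)):
    k=n&(Z>lo)&(Z<hi); print(lo,k.sum(),W[k].mean(0) if k.any() else 0)
u,v=map(int,proj(c,[.628,-.04,.05])); print(u,v,'tcp px',proj(c,T)); u0,v0=u-75,v-56
cv2.imwrite('pics/m4.png',cv2.resize(c['p'][v0:v0+112,u0:u0+150],None,fx=5,fy=5,interpolation=cv2.INTER_CUBIC)); print(u0,v0)
E
```

```text
T [ 0.66436331 -0.05540507  0.13381412] ring [ 0.66769345 -0.05576031  0.02662608] [ 0.66756228 -0.05556352  0.01180431] top z 0.12959000132248333 slope [ 0.00176742 -0.00738984]
0.0335 241 [ 0.62596932 -0.03805634  0.03570784]
0.045 76 [ 0.62600934 -0.03812739  0.05565924]
0.066 160 [ 0.62821977 -0.03927518  0.06940248]
276 169 tcp px (np.float64(277.2215319372005), np.float64(278.17173376200856))
201 113
```

View pics/m4.png

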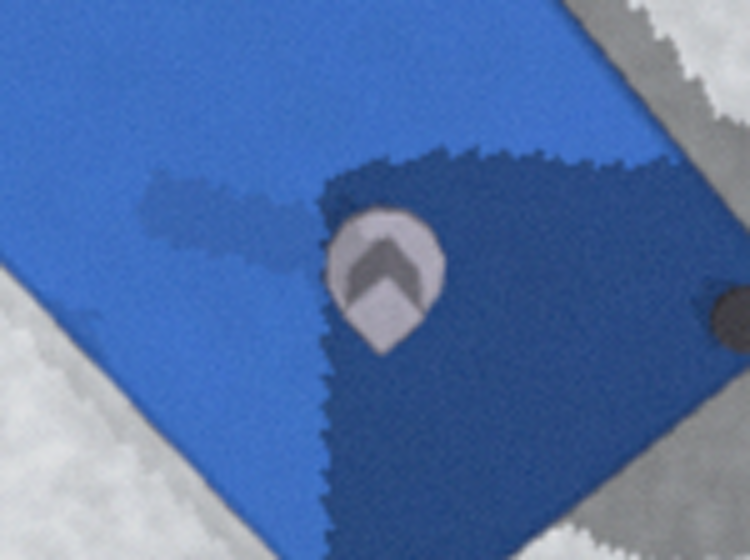

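The spindle's tip diamond is centred at crop (384,315) and the boss disc at (386,265).

```bash
python3 - <<'E'
from h import *
c=load('w4'); s=ctrl.get_state(); R=tool(s); f=lambda x:(x+.5)/5-.5
t=at_z(c,201+f(384),113+f(315),.07); b=at_z(c,201+f(386),113+f(265),.036); print('tip',t,'boss',b)
ring=np.array([.6676,-.0557,.1196]); 
for X in (t,b): print('togo', R.T@(np.array([X[0],X[1],.0305])-ring))
E
```

```text
tip [ 0.62831529 -0.03932864  0.07      ] boss [ 0.62775926 -0.03894092  0.036     ]
togo [ 0.04254629 -0.00122622  0.08909786]
togo [ 0.04321256 -0.00110138  0.08909783]
```

carry_out --moves '[{"dx": 0.021, "dy": -0.0012, "dz": 0, "twist": 0, "gripper": 1}, {"dx": 0.0217, "dy": 0, "dz": 0, "twist": 0, "gripper": 1}, {"dx": 0, "dy": 0, "dz": 0, "twist": 0, "gripper": 1}, {"dx": 0, "dy": 0, "dz": 0.015, "twist": 0, "gripper": 1}, {"dx": 0, "dy": 0, "dz": 0.015, "twist": 0, "gripper": 1}, {"dx": 0, "dy": 0, "dz": 0.015, "twist": 0, "gripper": 1}, {"dx": 0, "dy": 0, "dz": 0.015, "twist": 0, "gripper": 1}, {"dx": 0, "dy": 0, "dz": 0, "twist": 0, "gripper": 1}]'

```text
time_s: 6.85
tool_pos: [0.6244, -0.0392, 0.0715]
orientation: [-0.002, 0.21, 0.978, 0.0]
wrist_force: [-0.2, 0.2, -0.2]
grip_width: 0.563
finger_force: 29.8
```

```bash
python3 - <<'E'
from h import *
s=ctrl.get_state(); snap('wrist','w5'); c=load('w5'); W=cloud(c); Z=np.nan_to_num(W[...,2]); T=s['tool_pos']
m=brass(c)&(np.hypot(W[...,0]-T[0],W[...,1]-T[1])<.04)&(abs(Z-T[2])<.02)
q=W[m]; top=q[q[:,2]>np.median(q[:,2])-.003]; a=circ(cv2.convexHull(top[:,:2].astype(np.float32))[:,0])
n=np.hypot(W[...,0]-.628,W[...,1]+.04)<.012; k=n&(Z>.067)&(Z<.076)
print('T',T,s['wrist_force'],'ring',a,np.median(top[:,2]),'tip cloud',k.sum(),W[k].mean(0))
u,v=map(int,proj(c,[.628,-.04,.065])); u0,v0=u-75,v-56; print(u0,v0)
cv2.imwrite('pics/m5.png',cv2.resize(c['p'][v0:v0+112,u0:u0+150],None,fx=5,fy=5,interpolation=cv2.INTER_CUBIC))
E
```

```text
T [ 0.62440556 -0.0392007   0.07154738] [-0.21783404  0.172907   -0.18055276] ring [ 0.62758841 -0.03937784  0.02642503] 0.06731597416537488 tip cloud 353 [ 0.62770764 -0.0407759   0.06882529]
203 222
```

View pics/m5.png

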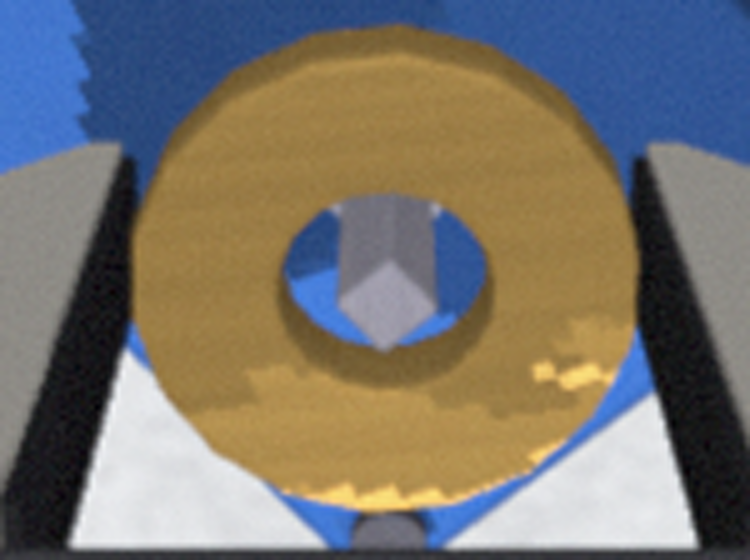

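The spindle passes through the bore: tip diamond at crop (388,306), bore's upper rim centred at about (386,290).

```bash
python3 - <<'E'
from h import *
c=load('w5'); s=ctrl.get_state(); f=lambda x:(x+.5)/5-.5
t=at_z(c,203+f(388),222+f(306),.07); b=at_z(c,203+f(385.5),222+f(290),.0673); o=at_z(c,203+f(385),222+f(281),.0673)
print(t,b,o,'tool offset tip-bore',tool(s).T@(t-b))
E
```

```text
[ 0.62817671 -0.03925327  0.07      ] [ 0.62774565 -0.03933664  0.0673    ] [ 0.62678096 -0.03895802  0.0673    ] tool offset tip-bore [-0.00035418  0.00025232 -0.00270068]
```

carry_out --moves '[{"dx": -0.0003, "dy": 0.0002, "dz": 0.006, "twist": 0, "gripper": 1}, {"dx": 0, "dy": 0, "dz": 0.006, "twist": 0, "gripper": 1}, {"dx": 0, "dy": 0, "dz": 0.005, "twist": 0, "gripper": 1}, {"dx": 0, "dy": 0, "dz": 0.004, "twist": 0, "gripper": 1}, {"dx": 0, "dy": 0, "dz": 0.003, "twist": 0, "gripper": 1}, {"dx": 0, "dy": 0, "dz": 0.002, "twist": 0, "gripper": 1}, {"dx": 0, "dy": 0, "dz": 0, "twist": 0, "gripper": 1}, {"dx": 0, "dy": 0, "dz": 0, "twist": 0, "gripper": 1}]'

```text
time_s: 7.7
tool_pos: [0.6257, -0.0391, 0.0478]
orientation: [0.0, 0.21, 0.978, -0.0]
wrist_force: [0.9, 0.6, -0.5]
grip_width: 0.564
finger_force: 29.8
```

carry_out --moves '[{"dx": 0, "dy": 0, "dz": 0.0015, "twist": 0, "gripper": 1}, {"dx": 0, "dy": 0, "dz": 0.001, "twist": 0, "gripper": 1}, {"dx": 0, "dy": 0, "dz": 0.001, "twist": 0, "gripper": 1}, {"dx": 0, "dy": 0, "dz": 0, "twist": 0, "gripper": 1}, {"dx": 0, "dy": 0, "dz": 0, "twist": 0, "gripper": 1}, {"dx": 0, "dy": 0, "dz": 0, "twist": 0, "gripper": 1}, {"dx": 0, "dy": 0, "dz": 0, "twist": 0, "gripper": 1}, {"dx": 0, "dy": 0, "dz": 0, "twist": 0, "gripper": 1}]'

```text
time_s: 8.5
tool_pos: [0.6256, -0.0391, 0.0442]
orientation: [0.0, 0.21, 0.978, -0.0]
wrist_force: [0.7, 0.1, -0.3]
grip_width: 0.565
finger_force: 29.8
```

Ring bottom is now at about 30.4 mm with no contact force. Release, then lift.

carry_out --moves '[{"dx": 0, "dy": 0, "dz": 0, "twist": 0, "gripper": -1}, {"dx": 0, "dy": 0, "dz": 0, "twist": 0, "gripper": -1}, {"dx": 0, "dy": 0, "dz": 0, "twist": 0, "gripper": -1}, {"dx": 0, "dy": 0, "dz": 0, "twist": 0, "gripper": -1}, {"dx": 0, "dy": 0, "dz": 0, "twist": 0, "gripper": -1}, {"dx": 0, "dy": 0, "dz": 0, "twist": 0, "gripper": -1}, {"dx": 0, "dy": 0, "dz": -0.02, "twist": 0, "gripper": -1}, {"dx": 0, "dy": 0, "dz": -0.03, "twist": 0, "gripper": -1}]'

```text
time_s: 9.3
tool_pos: [0.6239, -0.0387, 0.0926]
orientation: [-0.002, 0.21, 0.978, 0.0]
wrist_force: [0.2, -0.6, 0.3]
grip_width: 1.003
finger_force: 0.0
```

carry_out --moves '[{"dx": 0, "dy": 0, "dz": -0.03, "twist": 0, "gripper": -1}, {"dx": 0, "dy": 0, "dz": -0.03, "twist": 0, "gripper": -1}, {"dx": 0, "dy": 0, "dz": -0.03, "twist": 0, "gripper": -1}, {"dx": 0, "dy": 0, "dz": 0, "twist": 0, "gripper": -1}, {"dx": 0, "dy": 0, "dz": 0, "twist": 0, "gripper": -1}, {"dx": 0, "dy": 0, "dz": 0, "twist": 0, "gripper": -1}, {"dx": 0, "dy": 0, "dz": 0, "twist": 0, "gripper": -1}, {"dx": 0, "dy": 0, "dz": 0, "twist": 0, "gripper": -1}]'

```text
time_s: 10.1
tool_pos: [0.6249, -0.039, 0.1828]
orientation: [-0.001, 0.21, 0.978, 0.0]
wrist_force: [0.4, 0.4, -0.5]
grip_width: 1.001
finger_force: 0.0
```

```bash
python3 - <<'E'
from h import *
s=ctrl.get_state(); snap('wrist','w6'); c=load('w6'); W=cloud(c); Z=np.nan_to_num(W[...,2]); T=s['tool_pos']
m=brass(c)&(np.hypot(W[...,0]-.628,W[...,1]+.04)<.04)&(Z>.034)
q=W[m]; top=q[abs(q[:,2]-np.median(q[:,2]))<.003]; a=circ(cv2.convexHull(top[:,:2].astype(np.float32))[:,0])
A=np.c_[top[:,:2],np.ones(len(top))]; pl=np.linalg.lstsq(A,top[:,2],rcond=None)[0]
print('T',T,'ring',a,'top',np.median(top[:,2]),'slope',pl[:2],'grip',s['grip_width'])
# way to the lever: axis from the earlier minAreaRects
L=np.array([.5043,-.2863]); print('to lever mid',togo(s,[.480,-.276,.2]))
E
```

```text
T [ 0.62491534 -0.03895034  0.18275473] ring [ 0.62895032 -0.0392857   0.0261165 ] top 0.039783087879780125 slope [ 0.00189948 -0.00067383] grip 1.0014244300101853
to lever mid [ 0.03466476 -0.27567846 -0.01703333]
```

Rose seated: top at 39.8 mm, flat, within 1 mm of the spindle. Next, the lever.

carry_out --moves '[{"dx": 0.0035, "dy": -0.03, "dz": 0, "twist": 0, "gripper": -1}, {"dx": 0.0035, "dy": -0.035, "dz": 0, "twist": 0, "gripper": -1}, {"dx": 0.0035, "dy": -0.035, "dz": 0, "twist": 0, "gripper": -1}, {"dx": 0.0035, "dy": -0.035, "dz": 0, "twist": 0, "gripper": -1}, {"dx": 0.0035, "dy": -0.035, "dz": 0, "twist": 0, "gripper": -1}, {"dx": 0.0035, "dy": -0.035, "dz": 0, "twist": 0, "gripper": -1}, {"dx": 0.0035, "dy": -0.035, "dz": 0, "twist": 0, "gripper": -1}, {"dx": 0.0035, "dy": -0.035, "dz": 0, "twist": 0, "gripper": -1}]'

```text
time_s: 10.95
tool_pos: [0.486, -0.2793, 0.1838]
orientation: [-0.0, 0.21, 0.978, 0.0]
wrist_force: [0.7, 0.1, -0.2]
grip_width: 1.0
finger_force: 0.0
```

carry_out --moves '[{"dx": 0, "dy": 0, "dz": 0, "twist": 0, "gripper": -1}, {"dx": 0, "dy": 0, "dz": 0, "twist": 0, "gripper": -1}, {"dx": 0, "dy": 0, "dz": 0, "twist": 0, "gripper": -1}, {"dx": 0, "dy": 0, "dz": 0, "twist": 0, "gripper": -1}, {"dx": 0, "dy": 0, "dz": 0, "twist": 0, "gripper": -1}, {"dx": 0, "dy": 0, "dz": 0, "twist": 0, "gripper": -1}, {"dx": 0, "dy": 0, "dz": 0, "twist": 0, "gripper": -1}, {"dx": 0, "dy": 0, "dz": 0, "twist": 0, "gripper": -1}]'

```text
time_s: 11.75
tool_pos: [0.4871, -0.278, 0.1842]
orientation: [-0.0, 0.21, 0.978, -0.0]
wrist_force: [-0.7, -0.5, -0.7]
grip_width: 1.001
finger_force: 0.0
```

```bash
python3 - <<'E'
from h import *
s=ctrl.get_state(); snap('wrist','w7'); c=load('w7'); W=cloud(c); Z=np.nan_to_num(W[...,2]); T=s['tool_pos']; R=tool(s)
m=brass(c)&(Z>.048)&(Z<.057)&(np.hypot(W[...,0]-.5043,W[...,1]+.2863)<.09)
q=W[m]; r=cv2.minAreaRect(q[:,:2].astype(np.float32)*1000); print('T',T,m.sum(),r,np.median(q[:,2]),q[:,:2].min(0),q[:,:2].max(0))
bx=cv2.boxPoints(r)/1000; print(bx.round(4))
# bar centre line without the hub: pca on points 25..120 mm from hub end
d=np.array([.92,-.39]); p=q[:,:2]; 
for _ in range(4):
    x=(p-p[(p@d).argmin()])@d; k=(x>.03)&(x<.125); e=p[k].mean(0); w=np.linalg.svd(p[k]-e,full_matrices=False)[2][0]; d=w*np.sign(w[0])
x=p@d; x0,x1=np.percentile(x,[.3,99.7]); n=np.array([-d[1],d[0]]); y=(e@n)
hub=d*(x0+.012)+n*y; hub2=d*(x1-.124)+n*y; print('len',x1-x0,'dir deg',np.degrees(np.arctan2(d[1],d[0])),'hub',hub,hub2,'width',np.ptp((p[k]-e)@n))
H=(hub+hub2)/2; B=H+.038*d; print('balance',B,'togo',togo(s,[*B,.037]),'tool x deg',np.degrees(np.arctan2(R[1,0],R[0,0])))
cv2.imwrite('pics/w7.png',c['p'])
E
```

```text
T [ 0.48705627 -0.27801769  0.18416079] 2794 ((502.90020751953125, -286.529052734375), (22.79994010925293, 133.53004455566406), 65.7832260131836) 0.05168539211040554 [ 0.44068447 -0.3174099 ] [ 0.56699334 -0.25223431]
[[ 0.4373 -0.2695]
 [ 0.5591 -0.3243]
 [ 0.5685 -0.3035]
 [ 0.4467 -0.2487]]
len 0.1316118451394579 dir deg -22.63380841723454 hub [ 0.45350158 -0.26448389] [ 0.44945139 -0.26279515] width 0.017156736759425226
balance [ 0.48654985 -0.27826344] togo [ 0.00035659 -0.00043107  0.1471608 ] tool x deg 155.74512470416428
```

View pics/w7.png

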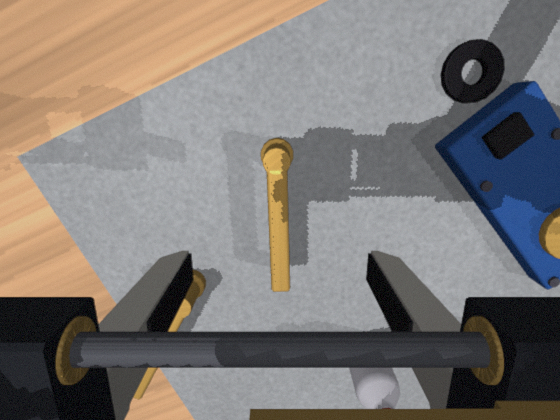

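The lever's hub is at (276,155) and its end at (281,290), centred between the fingers at (185,255) and (370,255). The bar's top height is 51.7 mm and its width 17 mm, as they should be. Descending with a 1.6° correction.

carry_out --moves '[{"dx": 0.0004, "dy": -0.0004, "dz": 0.02, "twist": -1.6, "gripper": -1}, {"dx": 0, "dy": 0, "dz": 0.03, "twist": 0, "gripper": -1}, {"dx": 0, "dy": 0, "dz": 0.03, "twist": 0, "gripper": -1}, {"dx": 0, "dy": 0, "dz": 0.03, "twist": 0, "gripper": -1}, {"dx": 0, "dy": 0, "dz": 0.02, "twist": 0, "gripper": -1}, {"dx": 0, "dy": 0, "dz": 0.012, "twist": 0, "gripper": -1}, {"dx": 0, "dy": 0, "dz": 0.005, "twist": 0, "gripper": -1}, {"dx": 0, "dy": 0, "dz": 0, "twist": 0, "gripper": -1}]'

```text
time_s: 12.6
tool_pos: [0.4864, -0.2785, 0.037]
orientation: [-0.0, 0.197, 0.98, 0.0]
wrist_force: [0.9, -0.1, -0.0]
grip_width: 1.003
finger_force: 0.0
```

carry_out --moves '[{"dx": 0, "dy": 0, "dz": 0, "twist": 0, "gripper": -1}, {"dx": 0, "dy": 0, "dz": 0, "twist": 0, "gripper": -1}, {"dx": 0, "dy": 0, "dz": 0, "twist": 0, "gripper": 1}, {"dx": 0, "dy": 0, "dz": 0, "twist": 0, "gripper": 1}, {"dx": 0, "dy": 0, "dz": 0, "twist": 0, "gripper": 1}, {"dx": 0, "dy": 0, "dz": 0, "twist": 0, "gripper": 1}, {"dx": 0, "dy": 0, "dz": 0, "twist": 0, "gripper": 1}, {"dx": 0, "dy": 0, "dz": 0, "twist": 0, "gripper": 1}]'

```text
time_s: 13.4
tool_pos: [0.4864, -0.2784, 0.0371]
orientation: [-0.0, 0.197, 0.98, 0.0]
wrist_force: [-0.2, 0.1, -0.8]
grip_width: 0.533
finger_force: 0.0
```

carry_out --moves '[{"dx": 0, "dy": 0, "dz": 0, "twist": 0, "gripper": 1}, {"dx": 0, "dy": 0, "dz": 0, "twist": 0, "gripper": 1}, {"dx": 0, "dy": 0, "dz": 0, "twist": 0, "gripper": 1}, {"dx": 0, "dy": 0, "dz": 0, "twist": 0, "gripper": 1}, {"dx": 0, "dy": 0, "dz": 0, "twist": 0, "gripper": 1}, {"dx": 0, "dy": 0, "dz": 0, "twist": 0, "gripper": 1}, {"dx": 0, "dy": 0, "dz": 0, "twist": 0, "gripper": 1}, {"dx": 0, "dy": 0, "dz": 0, "twist": 0, "gripper": 1}]'

```text
time_s: 14.2
tool_pos: [0.4864, -0.2786, 0.0371]
orientation: [0.0, 0.197, 0.98, -0.0]
wrist_force: [0.4, -0.9, -1.4]
grip_width: 0.19
finger_force: 30.0
```

carry_out --moves '[{"dx": 0, "dy": 0, "dz": -0.008, "twist": 0, "gripper": 1}, {"dx": 0, "dy": 0, "dz": -0.015, "twist": 0, "gripper": 1}, {"dx": 0, "dy": 0, "dz": -0.02, "twist": 0, "gripper": 1}, {"dx": 0, "dy": 0, "dz": -0.025, "twist": 0, "gripper": 1}, {"dx": 0, "dy": 0, "dz": -0.025, "twist": 0, "gripper": 1}, {"dx": 0, "dy": 0, "dz": -0.015, "twist": 0, "gripper": 1}, {"dx": 0, "dy": 0, "dz": -0.007, "twist": 0, "gripper": 1}, {"dx": 0, "dy": 0, "dz": 0, "twist": 0, "gripper": 1}]'

```text
time_s: 15.0
tool_pos: [0.4865, -0.2784, 0.1528]
orientation: [0.0, 0.197, 0.98, -0.0]
wrist_force: [-0.3, 0.5, -5.5]
grip_width: 0.189
finger_force: 30.0
```

```bash
cat > lev.py <<'E'
from h import *
def lever(T,names,dz=.017):
    for nm in names:
        snap(nm,'l_'+nm); c=load('l_'+nm); W=cloud(c); Z=np.nan_to_num(W[...,2])
        m=brass(c)&(abs(Z-T[2]-dz+.002)<.03)&(np.hypot(W[...,0]-T[0],W[...,1]-T[1])<.12)&(Z>.05)
        R=tool(ctrl.get_state()); q=(W[m]-T)@R   # tool axes
        # lever lies along tool x; bar top = smallest tool z per x slice
        k=abs(q[:,1])<.008; q=q[k]; xs=np.arange(-.1,.06,.01)
        pts=[(x+.005,np.percentile(q[(q[:,0]>x)&(q[:,0]<x+.01),2],8)) for x in xs if ((q[:,0]>x)&(q[:,0]<x+.01)).sum()>4]
        pts=np.array(pts); f=np.polyfit(*pts.T,1); print(nm,m.sum(),'x range',np.percentile(q[:,0],[.5,99.5]).round(4),'tilt deg',np.degrees(f[0]).round(2),'topz',f[1].round(4),'n',len(pts),pts[:,1].round(3))
if __name__=='__main__':
    s=ctrl.get_state(); print(s['tool_pos'],s['wrist_torque'],s['wrist_force'],s['finger_force']); lever(s['tool_pos'],('wrist','scene','side'))
E
python3 lev.py
```

```text
[ 0.48650928 -0.27838928  0.15279811] [ 0.04521671 -0.02571301 -0.050009  ] [-0.31596207  0.47992383 -5.474569  ] 29.997342824935913
wrist 7601 x range [-0.0669  0.049 ] tilt deg -0.02 topz -0.0154 n 11 [-0.015 -0.015 -0.015 -0.015 -0.015 -0.015 -0.015 -0.015 -0.015 -0.016
 -0.015]
scene 313 x range [-0.0865  0.0003] tilt deg -0.7 topz -0.0154 n 9 [-0.013 -0.015 -0.015 -0.015 -0.015 -0.015 -0.015 -0.015 -0.016]
side 360 x range [-0.0835  0.0506] tilt deg -0.24 topz -0.0135 n 12 [-0.013 -0.013 -0.013 -0.013 -0.014 -0.013 -0.014 -0.014 -0.013 -0.014
 -0.014 -0.013]
```

The lever hangs level, and its hub end is at tool x = +0.050 as expected. Next is the 141° turn in place.

carry_out --moves '[{"dx": 0, "dy": 0, "dz": 0, "twist": 4, "gripper": 1}, {"dx": 0, "dy": 0, "dz": 0, "twist": 8, "gripper": 1}, {"dx": 0, "dy": 0, "dz": 0, "twist": 8, "gripper": 1}, {"dx": 0, "dy": 0, "dz": 0, "twist": 8, "gripper": 1}, {"dx": 0, "dy": 0, "dz": 0, "twist": 8, "gripper": 1}, {"dx": 0, "dy": 0, "dz": 0, "twist": 8, "gripper": 1}, {"dx": 0, "dy": 0, "dz": 0, "twist": 8, "gripper": 1}, {"dx": 0, "dy": 0, "dz": 0, "twist": 8, "gripper": 1}]'

```text
time_s: 15.95
tool_pos: [0.4857, -0.2779, 0.1507]
orientation: [-0.001, 0.663, 0.749, 0.0]
wrist_force: [-0.5, -0.1, -4.7]
grip_width: 0.19
finger_force: 30.0
```

carry_out --moves '[{"dx": 0, "dy": 0, "dz": 0, "twist": 8, "gripper": 1}, {"dx": 0, "dy": 0, "dz": 0, "twist": 8, "gripper": 1}, {"dx": 0, "dy": 0, "dz": 0, "twist": 8, "gripper": 1}, {"dx": 0, "dy": 0, "dz": 0, "twist": 8, "gripper": 1}, {"dx": 0, "dy": 0, "dz": 0, "twist": 8, "gripper": 1}, {"dx": 0, "dy": 0, "dz": 0, "twist": 8, "gripper": 1}, {"dx": 0, "dy": 0, "dz": 0, "twist": 8, "gripper": 1}, {"dx": 0, "dy": 0, "dz": 0, "twist": 8, "gripper": 1}]'

```text
time_s: 16.75
tool_pos: [0.4857, -0.2779, 0.1507]
orientation: [-0.001, 0.959, 0.284, -0.001]
wrist_force: [-0.5, -0.1, -4.9]
grip_width: 0.19
finger_force: 30.0
```

carry_out --moves '[{"dx": 0, "dy": 0, "dz": 0, "twist": 8, "gripper": 1}, {"dx": 0, "dy": 0, "dz": 0, "twist": 5, "gripper": 1}, {"dx": 0, "dy": 0, "dz": 0, "twist": 4, "gripper": 1}, {"dx": 0, "dy": 0, "dz": 0, "twist": 0, "gripper": 1}, {"dx": 0, "dy": 0, "dz": 0, "twist": 0, "gripper": 1}, {"dx": 0, "dy": 0, "dz": 0, "twist": 0, "gripper": 1}, {"dx": 0, "dy": 0, "dz": 0, "twist": 0, "gripper": 1}, {"dx": 0, "dy": 0, "dz": 0, "twist": 0, "gripper": 1}]'

```text
time_s: 17.55
tool_pos: [0.4864, -0.2784, 0.1521]
orientation: [-0.0, 0.99, 0.142, -0.0]
wrist_force: [0.2, -0.6, -5.3]
grip_width: 0.189
finger_force: 30.0
```

```bash
python3 - <<'E'
from h import *
s=ctrl.get_state(); R=tool(s); print('tool x deg',np.degrees(np.arctan2(R[1,0],R[0,0])),s['tool_pos'],'togo',togo(s,[.5919,-.0499,.127]),s['joint_positions'][5])
E
```

```text
tool x deg 16.34744406071698 [ 0.48637891 -0.27840575  0.15207689] togo [ 0.16557196 -0.18956454  0.0250926 ] 0.5665518836334346
```

carry_out --moves '[{"dx": 0.01, "dy": -0.012, "dz": 0, "twist": 0, "gripper": 1}, {"dx": 0.02, "dy": -0.023, "dz": 0, "twist": 0, "gripper": 1}, {"dx": 0.025, "dy": -0.029, "dz": 0, "twist": 0, "gripper": 1}, {"dx": 0.025, "dy": -0.029, "dz": 0, "twist": 0, "gripper": 1}, {"dx": 0.025, "dy": -0.029, "dz": 0, "twist": 0, "gripper": 1}, {"dx": 0.025, "dy": -0.029, "dz": 0, "twist": 0, "gripper": 1}, {"dx": 0.02, "dy": -0.023, "dz": 0, "twist": 0, "gripper": 1}, {"dx": 0.0155, "dy": -0.0155, "dz": 0, "twist": 0, "gripper": 1}]'

```text
time_s: 18.35
tool_pos: [0.5924, -0.0466, 0.1522]
orientation: [-0.001, 0.99, 0.143, 0.0]
wrist_force: [0.2, -0.9, -5.3]
grip_width: 0.191
finger_force: 30.0
```

carry_out --moves '[{"dx": 0, "dy": 0, "dz": 0, "twist": 0, "gripper": 1}, {"dx": 0, "dy": 0, "dz": 0, "twist": 0, "gripper": 1}, {"dx": 0, "dy": 0, "dz": 0.005, "twist": 0, "gripper": 1}, {"dx": 0, "dy": 0, "dz": 0.008, "twist": 0, "gripper": 1}, {"dx": 0, "dy": 0, "dz": 0.007, "twist": 0, "gripper": 1}, {"dx": 0, "dy": 0, "dz": 0.004, "twist": 0, "gripper": 1}, {"dx": 0, "dy": 0, "dz": 0, "twist": 0, "gripper": 1}, {"dx": 0, "dy": 0, "dz": 0, "twist": 0, "gripper": 1}]'

```text
time_s: 19.15
tool_pos: [0.592, -0.0503, 0.128]
orientation: [-0.0, 0.99, 0.142, -0.0]
wrist_force: [0.3, 0.3, -4.6]
grip_width: 0.191
finger_force: 30.0
```

```bash
python3 lev.py; python3 - <<'E'
from h import *
s=ctrl.get_state(); R=tool(s); print('tool x deg',np.degrees(np.arctan2(R[1,0],R[0,0])),'togo',togo(s,[.5919,-.0499,.127]),s['time_s'])
o=np.zeros((600,800,3),np.uint8)
for k,n in enumerate(('l_scene','l_side')):
    c=load(n); u,v=map(int,proj(c,[.61,-.045,.08])); o[:400,400*k:400*k+400]=cv2.resize(c['p'][v-50:v+50,u-50:u+50],(400,400),interpolation=cv2.INTER_CUBIC)
    for nm,X in (('tip',[.6282,-.0393,.07]),('hub bottom',[.6282,-.0393,.09])): p=proj(c,X); print(n,nm,(p[0]-u+50)*4+400*k,(p[1]-v+50)*4)
    W=cloud(c); Z=np.nan_to_num(W[...,2]); d=np.hypot(W[...,0]-.6282,W[...,1]+.0393)
    m=brass(c)&(d<.035)&(abs(Z-.037)<.006); print('rose top',m.sum(),W[m].mean(0),np.median(W[m][:,2]))
    m=brass(c)&(d<.035)&(Z>.075)&(Z<.105); print('hub low pts',m.sum(),W[m].mean(0),W[m].min(0))
cv2.imwrite('pics/m8.png',o[:400])
E
```

```text
[ 0.59195285 -0.05030969  0.12800974] [-0.04558318  0.1677499  -0.01095468] [ 0.27589184  0.26162792 -4.59628767] 29.99736875295639
wrist 7623 x range [-0.0682  0.0477] tilt deg -0.14 topz -0.0153 n 11 [-0.015 -0.015 -0.015 -0.015 -0.015 -0.015 -0.015 -0.015 -0.015 -0.015
 -0.015]
scene 195 x range [-0.0245  0.0473] tilt deg -1.27 topz -0.0153 n 6 [-0.015 -0.016 -0.016 -0.016 -0.016 -0.016]
side 405 x range [-0.0863  0.0454] tilt deg -0.15 topz -0.0158 n 12 [-0.015 -0.016 -0.016 -0.016 -0.016 -0.015 -0.016 -0.015 -0.015 -0.017
 -0.017 -0.015]
tool x deg 16.313362963955157 togo [-0.00029834 -0.00041383  0.00154526] 19.3
l_scene tip 212.32448784989128 235.82696560928764
l_scene hub bottom 211.94810229739596 220.8417663114451
rose top 224 [ 0.63489864 -0.04178318  0.03885716] 0.03911273750163009
hub low pts 44 [ 0.63704415 -0.04120498  0.10014396] [ 0.62322169 -0.05423494  0.09181049]
l_side tip 572.304522094196 217.20452887274348
l_side hub bottom 570.9550100020044 190.35718890670762
rose top 197 [ 0.62728939 -0.03351008  0.038674  ] 0.039027568991356155
hub low pts 50 [ 0.62274664 -0.02706871  0.10032185] [ 0.61104709 -0.03876985  0.09399154]
```

View pics/m8.png

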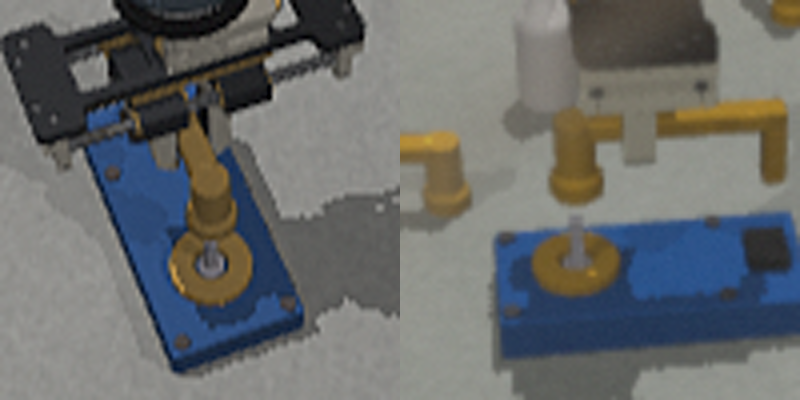

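The rose is seated at crop (212,265) and (576,262). The hub, at (212,215) and (577,185), is straight above the spindle tip at (211,248) and (576,218). The lever's end at (772,175) is above the rest at (768,248), and the lever is level with about 2 cm clearance. Handing in.

```bash
python3 -c "
from h import *
print(ticket.finish_job())"
```

```text
the job is handed in; nothing more can be done
None
```

The job is handed in at about 19 s of the 64 s allowed, and no verdict came back: the brass rose lies flat on the jig within about 1 mm of the spindle, and the brass lever is held level at its balance point, hub about 2 cm above the spindle tip and its end over the rubber rest.

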